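# Seat a blank in the drilling jig and lock it with the cam

## Task

Get the beech blank with the pencilled cross ready for drilling in the drilling jig, by pushing with the fingertips only and never lifting it: push it in under the drill bush until it lies flat against both the long fence and the end stop, with the cam still open. Then push the black cam handle all the way round, anticlockwise seen from above, until the cam clamps the blank tight, and leave it so. Leave the other things on the table alone.

Things in the scene. Friction and masses are not known exactly. Their poses are not given: they have to be found in the camera images.
- jig: Drilling jig, fixed to the table: grey laminate base 170 (x) x 370 (y) x 12 mm. Origin at the centre of its underside, +x to the fence, +y to the end stop. A blank that is home has its origin at jig x +25, y +85, z +12 mm and axes along the jig's. An open cam (below 0.3 rad) leaves 3.5 mm or more beside a blank on the fence; a closed one bars the way in.
- fence (a point): Dark wood fence along the jig's y: this point lies on its inner face at the base's top, at jig x +55, y 0, z +12 mm. The fence is 25 mm thick, from y -180 to +170 mm, its top 38 mm above the jig's underside.
- end_stop (a point): Aluminium end stop: this point lies at the foot of its face, at jig x +24, y +150, z +12 mm. It is 26 mm thick and 50 mm wide (x -1 to +49 mm), its top 32 mm above the jig's underside.
- blank: Loose beech block, 60 (x) x 130 (y) x 22 mm, 0.08 to 0.17 kg, lying on the jig's base, off the fence and short of the cam, up to 0.2 rad askew. Origin at the centre of its underside, axes along its edges; the +x side goes to the fence, the +y end to the end stop.
- blank_mark (a point): The pencilled cross on top of the blank: 5 mm towards +x and 35 mm towards +y of its centre, 22 mm above its underside.
- bush (a point): Point on the drill bush's vertical axis, at jig x +30, y +120 mm, 34 mm above the jig's underside, where the cross of a blank that is home lies. The aluminium bush plate on the fence spans jig x 0 to +78, y +98 to +142 mm; underside 38 mm up (4 mm over the blank), top 44 mm, bush top 50 mm.
- cam_pivot (a point): Vertical pivot axis of the cam on top of the jig's base, at jig x = -28.8, y = +85, z = +12 mm.
- cam_lever (a joint): Angle of cam and handle, rad, growing anticlockwise from above. From the pivot the handle points at 115 degrees + this angle, counted from jig +x towards +y (open: towards the stop's side; closed: towards the robot). Starts open at 0 to 0.25, meets a blank that is home at about 1.27, then grows stiff (up to 10 N at the handle); end at 1.75. Stays where left.
- cam_grip (a point): Middle of the black handle, 70 mm from the pivot axis and 58 mm above the jig's underside. The handle is a round sleeve of 16 mm diameter, from 45 mm (55 mm above the underside) to 92 mm (61 mm above it) from the pivot.
- cam: The cam: a steel eccentric disc with its handle. The disc has 40 mm diameter, its centre 4.5 mm off the pivot, from 14 to 38 mm above the jig's underside. Origin on the pivot axis on top of the base, turning with the handle.
- drilled_blank: Bystander: a beech block like the other but with a 10 mm hole already drilled, 60 x 130 x 22 mm, loose on the table to the left of the jig. Origin at the centre of its underside.
- pencil: Bystander: green pencil, 136 mm long, 7 mm thick, along its y, lying on the table. Origin at the middle of its underside.
- deburrer: Bystander: red-handled deburring tool, 124 mm long along its y, 20 mm thick, lying on the table. Origin at the middle of its underside.
Things that resemble listed ones, but are neither listed nor needed, are in the scene too. What is shaped like the blank but orange is not meant.

How it is judged:
On the way:
1. the blank lies home: within 3 mm of the end stop and 5 mm of the fence, with the cam still open (below 1.0 rad) (y of blank in the frame of jig above 0.082 m and x of blank in the frame of jig above 0.02 m and angle between the x axis of blank and the x axis of jig, either way round below 0.06 rad and value of joint cam_lever below 1 rad), for 0.2 s.
At the end, for the whole second after the job is handed in: The blank lies flat in the jig, within 1.5 mm of the fence, 2.5 mm of the end stop and 0.02 rad of square, its cross within 3.2 mm of the bush's axis; the cam handle stands beyond 1.4 rad and the cam presses on the blank with more than 3 N; nothing moves (y of blank in the frame of jig above 0.0825 m and x of blank in the frame of jig above 0.0235 m and z of blank in the frame of jig below 0.0135 m and horizontal distance between blank_mark and bush below 0.0032 m and angle between the x axis of blank and the x axis of jig, either way round below 0.02 rad and value of joint cam_lever above 1.4 rad and contact force between cam and blank above 3 N and linear speed of blank below 0.01 m/s); the robot touches nothing.
It fails at once if the blank is lifted more than 5 mm or tipped (z of blank in the frame of jig above 0.017 m or angle between blank's own z axis and vertical above 0.12 rad).
It fails at once if a bystander is moved by more than 15 mm (distance of any of drilled_blank, pencil, deburrer from where it was at the start of the episode above 0.015 m).
It also fails if it takes over 58 s, if anything falls off the work surface, if the arm or the gripper's body presses on something with over 40 N, if the wrist force passes 120 N, or if a joint passes its speed limit or range.

## Robot

A 6-joint arm with a two-finger parallel gripper is mounted at the origin on a cart in front of the work surface, level with it; the furniture and walls round the work are solid. World frame = base frame: x ahead of the robot, y to its left, z up, the work surface at z = 0. Lengths are in m, angles in rad, forces in N, time in s.
With the tool pointing down it reaches from about 0.375 to 0.925 m from the base axis. Payload 5.7 kg.
Tool frame: the origin (TCP) lies midway between the tips of the shut fingers; the grasp point (between the pads) lies 19 mm behind it; z points along the fingers, y is the line along which they close (so a half turn about z gives the same grasp; the last joint's range is limited). The gripper opens to 88 mm and grips with 3 to 60 N. Pads are 20 mm wide; open, the fingers measure 115 mm over their backs; the gripper's body (75 mm by 178 mm) begins 61 mm behind the grasp point.
Start: joints at [-1.322, 0.359, 1.51, -0, 1.272, -0.115], TCP at [0.213, -0.561, 0.223] pointing down, gripper open.
Joint ranges: [-2.97, 2.97], [-1.01, 2.36], [0.21, 2.38], [-0.96, 4.11], [0.2, 2.71], [-2.98, 2.98]. Speed limits (rad/s): [2.39, 2.39, 3.14, 3.14, 3.14, 3.14].

## Interface

Orientations are given as [roll, pitch, yaw] about the fixed x, y, z axes, in that order (R = Rz(yaw) Ry(pitch) Rx(roll)).
In Python, from station import status, get_image, sign_off, look_for, silhouettes gives the robot as it stands.
- The arm moves only by the shell command python3 -m crank 'ROWS' [FORCE]. ROWS is JSON, a list of rows, each a list of 3 entries, a list of its own where there are three numbers: the shift along the tool's x, y, z scaled (see below), then the turn about the tool's z scaled (see below), then the closure, from -1 (fully open) to 1 (shut). A call has 1 to 20 rows; each row is the pose to reach, as a shift and turn from the pose commanded when the call began, along the tool's axes at that moment, turning the shorter way round; what a row does not reach only later rows make up. The controller multiplies each number of a shift by 0.15 m and each number of a turn by 2 pi rad. A row lasts 1/8 s, in which the tool goes at most 62.5 mm and 10.7 degrees, less where a joint would pass 70% of its speed; a pose out of reach is approached as far as the arm can. A call with a number of a shift or a turn outside -1 to 1 is refused whole. A call with a gripper value outside its range is refused whole. The fingers move at their own pace and stop on an object; FORCE is the grip in N (left out, the last holds). Time passes only in rows, so rows that repeat a pose let the fingers close. It gives the time, the measured TCP pose, the force, the opening and the grip force at its end, in the units of the state.
- status.get_state(): the state, without advancing time (a new reading comes with each control period).
- get_image(name): name is "side" or "top"; returns a dict with "image" (400x640x3 uint8, red, green, blue), "mtx" (3x3 intrinsics, pixels), "distortion" ([k1, k2, p1, p2, k3] as OpenCV has them; the pictures are not rectified), "R" (3x3) and "t" (3): a world point X has camera coordinates R X + t. Camera axes: x right, y down, z forward; pixel columns grow to the right and rows downward; lengths in m; the calibration is good to about 2 mm. A picture is of the moment at which its call begins. There is no depth.
- sign_off(): hands the job in; it is judged then, once.
Trained networks look in the newest picture that a camera, given by its name, has taken for a name from the list of things; names that differ only in an ending like _2 or _b are one class to them, and where a whole thing is asked for, a point or a joint stands for the part that bears it (a point fixed in the world has none). Each returns a list of dicts, best first, with "confidence" (0 to 1); they miss things now and then, are a little off and sometimes report something else, mostly with a low value. They report only what shows in the picture. A call takes as long as a camera call. They do not tell look-alikes from the thing itself.
- look_for(query, camera): "extent" ([left, top, width, height] in pixels, round what is visible of it).
- silhouettes(query, camera): "mask" (400x640 bool, what is visible of it) and "extent" ([left, top, width, height] in pixels, round what is visible of it).
The state is a dict: "time_s": time; "joint_positions": joint angles; "dq": joint speeds; "tau": joint torques, N m; "eef_pos": TCP position; "eef_rot": TCP orientation; "contact_force": force on the tool from outside, world axes, zero at the start; "wrist_torque": the same for the moment, N m; "grip_width": finger opening in m; "grasp_force": force on a finger pad.
Only numpy, scipy, OpenCV 4.12 (cv2) and the standard library are available. Lean on these libraries where they do the work, as an engineer would, in place of code of your own. Each camera call takes 0.05 s, during which the arm holds its last target. There are 200 camera calls.

## Working session

There is one attempt and no reset: what is moved stays moved. The work goes in short steps, Python scripts to look and compute and a shell command to move; the robot and the scene stay as the last step left them, time stands still between calls to the robot, and variables do not carry over. Pictures are saved under pics/ and viewed, at most 10 in all, crops included, and the job is handed in when it is done.

```bash
mkdir -p pics; ls; python3 - <<'E'
from station import status,get_image,look_for,silhouettes
import cv2,numpy as np
s=status.get_state();print(s)
for c in("top","side"):
    d=get_image(c);cv2.imwrite(f"pics/{c}0.png",d["image"][:,:,::-1])
    print(c,d["mtx"],d["distortion"],d["R"],d["t"])
    for q in("jig","blank","cam_lever","drilled_blank","end_stop","fence","blank_mark","cam","pencil","deburrer"):
        try: print(q,[(np.round(r["extent"]).tolist(),round(r["confidence"],2)) for r in look_for(q,c)[:3]])
        except Exception as e: print(q,e)
E
```

```text
pics
{'time_s': 0.0, 'joint_positions': array([-1.32209051e+00,  3.59511793e-01,  1.51144781e+00, -1.23348403e-05,
        1.27250040e+00, -1.15079599e-01]), 'dq': array([-0.00067444, -0.00144625, -0.00037655, -0.00127824,  0.00034494,
        0.00162558]), 'tau': array([-4.09780070e-03, -5.15380454e+01, -2.70736706e+01,  6.70241215e-02,
        3.49774095e-02, -1.35817827e-04]), 'eef_pos': array([ 0.21331399, -0.56004595,  0.22179971]), 'eef_rot': array([-3.13973630e+00, -2.02714348e-04,  3.63788862e-01]), 'contact_force': array([-0.17915775,  0.31251393, -0.0677077 ]), 'wrist_torque': array([-0.06297325, -0.00304737, -0.04045127]), 'grasp_force': 0.0, 'grip_width': 0.08791207963279549}
top [[371.81615763   0.         321.61251661]
 [  0.         371.81615763 201.79572385]
 [  0.           0.           1.        ]] [-0.06725273  0.          0.          0.          0.        ] [[ 0.00673688 -0.99994734  0.00774177]
 [-0.98805343 -0.00784836 -0.15391175]
 [ 0.1539644  -0.0066124  -0.98805427]] [0.00229538 0.5136637  0.88512088]
jig [([242.0, 140.0, 148.0, 83.0], 0.78)]
blank [([305.0,
[... 744 characters left out ...]
[-0.04663403  0.          0.          0.          0.        ] [[-0.88321167 -0.46880064  0.01277108]
 [-0.21023972  0.37145178 -0.90433558]
 [ 0.41920925 -0.80140473 -0.42663106]] [0.42470316 0.18296127 0.88142179]
jig [([231.0, 190.0, 94.0, 75.0], 0.83)]
blank [([278.0, 204.0, 28.0, 22.0], 0.9), ([332.0, 221.0, 52.0, 28.0], 0.84)]
cam_lever [([272.0, 225.0, 20.0, 20.0], 0.7)]
drilled_blank [([185.0, 252.0, 59.0, 41.0], 0.96)]
end_stop []
fence [([277.0, 205.0, 29.0, 26.0], 0.64)]
blank_mark [([334.0, 228.0, 52.0, 19.0], 0.95), ([279.0, 198.0, 28.0, 28.0], 0.57)]
cam [([273.0, 229.0, 18.0, 17.0], 0.74)]
pencil [([268.0, 282.0, 31.0, 27.0], 0.44)]
deburrer [([355.0, 182.0, 19.0, 10.0], 0.47)]
```

```bash
python3 - <<'E'
import cv2
a=cv2.imread("pics/top0.png")[120:310,170:490];cv2.imwrite("pics/topc.png",cv2.resize(a,(800,475),interpolation=cv2.INTER_CUBIC))
a=cv2.imread("pics/side0.png")[160:320,170:400];cv2.imwrite("pics/sidec.png",cv2.resize(a,(800,556),interpolation=cv2.INTER_CUBIC))
E
```

```text
(no output)
```

View pics/topc.png

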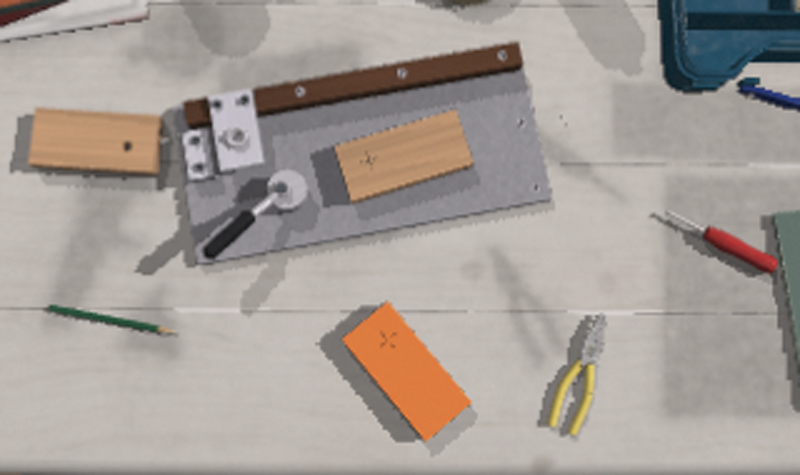

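View pics/sidec.png

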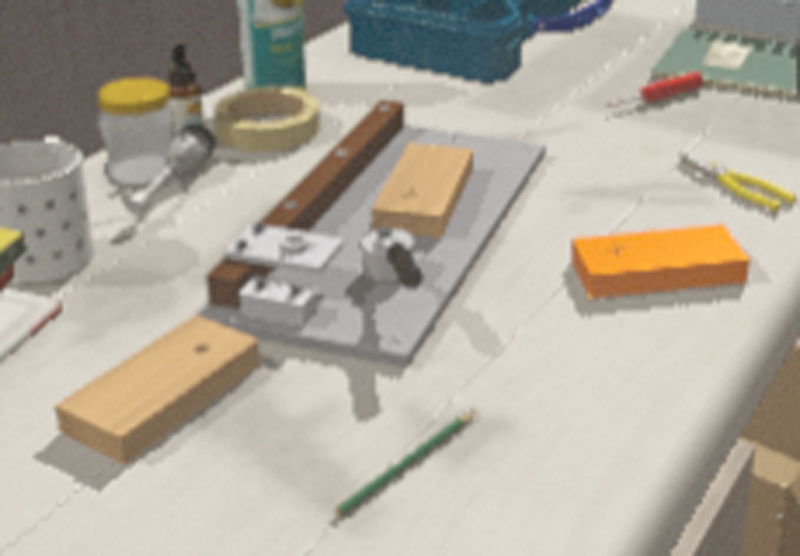

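The top view shows the jig with its fence on the far side, its stop on the left (crop about 195,155) and its bush at (236,136). The blank's top corners are at about (334,148), (457,110), (474,164) and (351,202), with the cross at (369,160). The handle runs from the cam at (288,190) to (207,253), so it is open. The orange decoy is at (405,370). The side view agrees.

```bash
cat > h.py <<'E'
import numpy as np,cv2
from station import status,get_image,look_for,silhouettes
from scipy.optimize import least_squares
def proj(d,P):
    return cv2.projectPoints(np.asarray(P,float).reshape(-1,3),cv2.Rodrigues(np.array(d["R"]))[0],np.array(d["t"]),np.array(d["mtx"]),np.array(d["distortion"]))[0][:,0]
def tf(p,L,z0=0):
    L=np.asarray(L,float).reshape(-1,3);c,s=np.cos(p[2]),np.sin(p[2])
    return np.c_[p[0]+c*L[:,0]-s*L[:,1],p[1]+s*L[:,0]+c*L[:,1],L[:,2]+z0]
def fit(obs,x0,z0=0):
    f=lambda p:np.concatenate([(proj(d,tf(p,L,z0))-px).ravel() for d,L,px in obs])
    r=least_squares(f,x0,loss="soft_l1",x_scale=[.01,.01,.05]);return r.x,f(r.x).reshape(-1,2)
def crop_t(a):return np.array(a,float)/2.5+[170,120]+[-.3,-.3]
def crop_s(a):return np.array(a,float)/3.478+[170,160]+[-.35,-.35]
BL=np.array([[.03,.065,.022],[.03,-.065,.022],[-.03,-.065,.022],[-.03,.065,.022],[.005,.035,.022]])
JL=np.array([[-85,-185,12],[-85,185,12],[80,-180,38],[80,170,38],[30,120,50]])/1e3
def injig(J,p):
    c,s=np.cos(J[2]),np.sin(J[2]);d=np.array(p[:2])-J[:2];return np.array([c*d[0]+s*d[1],-s*d[0]+c*d[1]])
E
python3 - <<'E'
from h import *
t=get_image("top");s=get_image("side")
ot=(t,JL,crop_t([[550,202],[203,263],[520,42],[183,104],[236,135]]))
os_=(s,JL[[0,1,2,4]],crop_s([[545,148],[410,358],[388,100],[295,241]]))
for o in([ot],[os_],[ot,os_]):
    J,r=fit(o,[.55,.05,.17]);print("J",J.round(4),r.round(1).tolist())
bt=(t,BL,crop_t([[334,148],[457,110],[474,164],[351,202],[369,160]]))
bs=(s,BL[[0,1,2,3,4]],crop_s([[373,210],[405,142],[474,148],[443,222],[410,191]]))
for o in([bt],[bs],[bt,bs]):
    B,r=fit(o,[.55,-.03,.25],.012);print("B",B.round(4),r.round(1).tolist(),"injig",injig(J,B).round(4),B[2]-J[2])
a=[]
for o in (0,.1,.2,.25): 
    th=np.radians(115)+o;g=[[-.0288+.092*np.cos(th),.085+.092*np.sin(th),.061]];P=proj(t,tf(J,g))[0];Q=proj(s,tf(J,g))[0]
    print(o,((P-[169.7,119.7])*2.5).round(),((Q-[169.65,159.65])*3.478).round())
np.save("J.npy",J)
# mask overlay
for c,d in(("top",t),("side",s)):
    im=d["image"][:,:,::-1].copy()
    m=silhouettes("blank",c);print(c,[(x["extent"],x["confidence"],x["mask"].sum()) for x in m[:2]])
    im=cv2.resize(im,None,fx=4,fy=4,interpolation=cv2.INTER_CUBIC)
    for P,n in((tf(J,JL),4),(tf(B,BL,.012),4),(tf(J,np.array([[55,170,38],[55,-180,38],[-28.8,85,38]])/1e3),0)):
        for u,v in proj(d,P): cv2.circle(im,(int(u*4+2),int(v*4+2)),3,(0,0,255),1)
    y,x=((130,235),(190,235))[c=="side"]
    im=im[y*4:y*4+400,x*4:x*4+650] if c=="top" else im[180*4:180*4+400,225*4:225*4+500]
    cv2.imwrite(f"pics/ov_{c}.png",im)
E
```

```text
J [0.5731 0.0253 0.1858] [[1.1, -0.4], [-2.4, 0.7], [-0.1, 0.1], [-0.1, -1.5], [0.4, 0.5]]
J [0.5709 0.024  0.1847] [[1.2, -0.6], [-0.4, 0.0], [-1.1, 0.0], [0.4, 0.2]]
J [0.5722 0.0247 0.1884] [[1.4, -0.2], [-2.1, 1.2], [-0.0, 0.3], [0.1, -1.0], [0.6, 1.0], [0.6, -0.7], [-0.7, -0.0], [-1.7, 0.0], [-0.1, 0.3]]
B [ 0.5656 -0.0182  0.309 ] [[-0.1, -0.6], [-0.4, -0.2], [0.1, 0.3], [0.1, 0.1], [0.2, 0.4]] injig [-0.0146 -0.0409] 0.12058005081809364
B [ 0.5667 -0.0207  0.3301] [[-0.3, -0.2], [0.6, 0.3], [-0.5, 0.1], [0.3, -1.8], [-0.0, 1.2]] injig [-0.0139 -0.0436] 0.14166619062213304
B [ 0.5655 -0.0185  0.3166] [[0.0, -0.4], [-0.4, -0.3], [0.3, 0.1], [0.4, 0.3], [0.3, 0.5], [-0.6, 0.1], [0.9, 0.7], [-0.3, 0.5], [-0.1, -1.4], [-0.2, 1.6]] injig [-0.0147 -0.0412] 0.12816688965755585
0 [202. 241.] [392. 282.]
0.1 [208. 248.] [405. 281.]
0.2 [215. 255.] [417. 279.]
0.25 [218. 258.] [424. 278.]
top [([308.7, 241.6, 51.9, 51.0], 0.96, np.int64(1296)), ([305.2, 164.4, 53.9, 35.8], 0.94, np.int64(1214))]
side [([276.8, 204.1, 31.2, 24.8], 0.94, np.int64(564)), ([333.3, 223.4, 50.5, 21.9], 0.58, np.int64(824))]
```

View pics/ov_top.png

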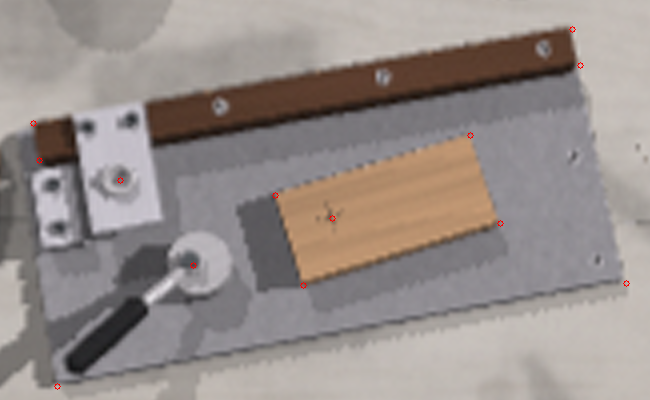

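```bash
cat >> h.py <<'E'
def go(x,y,z,yawdeg=0):
    "row (scaled) that takes the tool to jig x,y (mm), world z (mm), yaw rel. to jig (deg)"
    J=np.load("J.npy");s=status.get_state();p=np.array(s["eef_pos"]);w=s["eef_rot"][2]
    T=tf(J,[[x/1e3,y/1e3,z/1e3]])[0]-p
    R=np.array([[np.cos(w),np.sin(w),0],[np.sin(w),-np.cos(w),0],[0,0,-1]])
    dy=(J[2]+np.radians(yawdeg)-w+np.pi)%(2*np.pi)-np.pi
    return (R.T@T/.15).round(4).tolist(),round(-dy/2/np.pi,4)
def st():
    J=np.load("J.npy");s=status.get_state();print("t",s["time_s"],"jig",(injig(J,s["eef_pos"])*1e3).round(1),"z",round(s["eef_pos"][2]*1e3,1),"yaw",np.degrees(s["eef_rot"][2]-J[2]).round(1),"F",np.round(s["contact_force"],1),"q6",s["joint_positions"][5].round(2))
E
python3 - <<'E'
from h import *
np.save("J.npy",[.5726,.0245,.187]);print(go(-72,-41,150),go(-72,-41,17));st()
E
```

```text
([3.105, -2.6094, 0.4841], np.float64(0.0281)) ([3.105, -2.6094, 1.3708], np.float64(0.0281))
t 1.3 jig [-461.7 -508.2] z 222.6 yaw 10.1 F [ 0.9 -0.3  1. ] q6 -0.12
```

```bash
python3 -m crank '[[[0.35,-0.29,0.1],0.028,1],[[0.7,-0.58,0.2],0.028,1],[[1,-0.85,0.4],0.028,1],[[1,-0.85,0.4],0.028,1]]' 10
python3 -m crank '[[[0.35,-0.3,0],0,1],[[0.7,-0.6,0],0,1],[[1,-0.85,0],0,1],[[1,-0.85,0],0,1]]'
python3 - <<'E'
from h import *
st();print(go(-72,-41,120),go(-72,-41,17))
E
```

```text
time_s: 1.8
eef_pos: [0.3084, -0.3842, 0.1614]
eef_rot: [-3.138, 0.001, 0.19]
contact_force: [0.6, 0.6, 1.0]
grip_width: 0.051
grasp_force: 0.0
time_s: 2.3
eef_pos: [0.4342, -0.2332, 0.1632]
eef_rot: [3.141, -0.001, 0.192]
contact_force: [0.2, -0.2, 0.5]
grip_width: 0.011
grasp_force: 0.0
t 2.3 jig [-183.9 -227.5] z 163.2 yaw 0.3 F [ 0.2 -0.2  0.5] q6 0.74
([0.7521, -1.2397, 0.2877], np.float64(0.0008)) ([0.7521, -1.2397, 0.9744], np.float64(0.0008))
```

```bash
python3 -m crank '[[[0.25,-0.35,0.1],0,1],[[0.5,-0.7,0.2],0,1],[[0.75,-1,0.3],0,1],[[0.75,-1,0.3],0,1],[[0.75,-1,0.3],0,1]]'
python3 - <<'E'
from h import *
st();print(go(-72,-41,17))
E
```

```text
time_s: 2.92
eef_pos: [0.5145, -0.0677, 0.1177]
eef_rot: [3.141, 0.0, 0.188]
contact_force: [-0.7, -0.5, 0.3]
grip_width: 0.0004
grasp_force: 0.0
t 2.925 jig [-74.2 -79.8] z 117.7 yaw 0.1 F [-0.7 -0.5  0.3] q6 1.12
([0.015, -0.2586, 0.6714], np.float64(0.0002))
```

```bash
python3 -m crank '[[[0.015,-0.26,0.3],0,1],[[0.015,-0.26,0.6],0,1],[[0.015,-0.26,0.67],0,1],[[0.015,-0.26,0.67],0,1],[[0.015,-0.26,0.67],0,1]]'
python3 -m crank '[[[0.05,0,0],0,1],[[0.1,0,0],0,1],[[0.125,0,0],0,1],[[0.15,0,0],0,1],[[0.175,0,0],0,1],[[0.2,0,0],0,1],[[0.225,0,0],0,1],[[0.25,0,0],0,1],[[0.275,0,0],0,1],[[0.3,0,0],0,1],[[0.325,0,0],0,1],[[0.34,0,0],0,1],[[0.34,0,0],0,1]]'
python3 - <<'E'
from h import *
st();d=get_image("top");im=d["image"][130:230,235:400,::-1];cv2.imwrite("pics/p1.png",cv2.resize(im,None,fx=4,fy=4,interpolation=cv2.INTER_CUBIC))
E
```

```text
time_s: 3.55
eef_pos: [0.5107, -0.029, 0.0187]
eef_rot: [3.141, -0.003, 0.187]
contact_force: [-0.1, -0.0, 0.7]
grip_width: 0.0007
grasp_force: 0.0
time_s: 5.18
eef_pos: [0.5598, -0.0183, 0.0172]
eef_rot: [3.142, -0.001, 0.188]
contact_force: [-0.3, 0.0, 0.5]
grip_width: 0.0004
grasp_force: 0.0
t 5.175 jig [-20.5 -39.6] z 17.2 yaw 0.1 F [-0.3  0.   0.5] q6 1.23
```

View pics/p1.png

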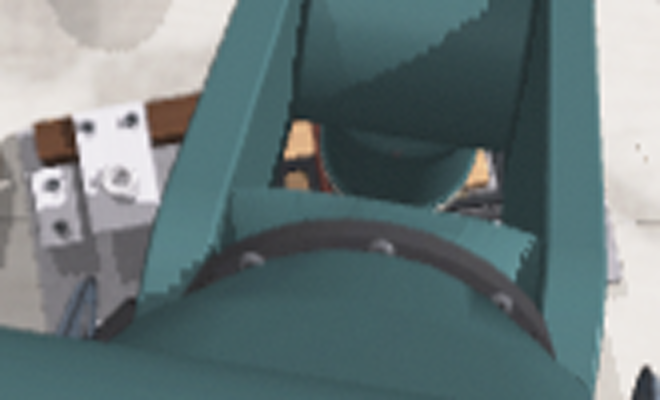

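The arm hides the blank in this view, so I'll feel for the fence with the force reading instead.

```bash
python3 -m crank '[[[0.015,0,0],0,1],[[0.03,0,0],0,1],[[0.03,0,0],0,1]]'
python3 -m crank '[[[0.01,0,0],0,1],[[0.02,0,0],0,1],[[0.02,0,0],0,1]]'
python3 -c "
from h import *
st()"
```

```text
time_s: 5.6
eef_pos: [0.5642, -0.0174, 0.0172]
eef_rot: [-3.142, -0.001, 0.188]
contact_force: [-0.2, -0.6, 0.5]
grip_width: 0.0003
grasp_force: 0.0
time_s: 5.98
eef_pos: [0.565, -0.017, 0.0169]
eef_rot: [-3.141, 0.003, 0.188]
contact_force: [-5.0, -2.5, 2.7]
grip_width: 0.0007
grasp_force: 2.6
t 5.975 jig [-15.2 -39.4] z 16.9 yaw 0.1 F [-5.  -2.5  2.7] q6 1.23
```

```bash
python3 -m crank '[[[-0.1,0,0],0,1],[[-0.13,0,0],0,1],[[-0.13,0,-0.4],0,1],[[-0.05,0.2,-0.4],0,1],[[0.233,0.45,-0.4],0,1],[[0.233,0.65,-0.4],0,1],[[0.233,0.65,-0.4],0,1]]'
python3 - <<'E'
from h import *
st();print(go(20,-138,17));d=get_image("side");im=d["image"][180:280,225:355,::-1];cv2.imwrite("pics/p2.png",cv2.resize(im,None,fx=5,fy=5,interpolation=cv2.INTER_CUBIC))
E
```

```text
time_s: 6.85
eef_pos: [0.6203, -0.1081, 0.0772]
eef_rot: [3.141, -0.001, 0.185]
contact_force: [0.1, 0.4, -0.3]
grip_width: 0.0002
grasp_force: 0.0
t 6.85 jig [  22.2 -139.1] z 77.2 yaw -0.1 F [ 0.1  0.4 -0.3] q6 1.1
([-0.0147, -0.0074, 0.4014], np.float64(-0.0002))
```

View pics/p2.png

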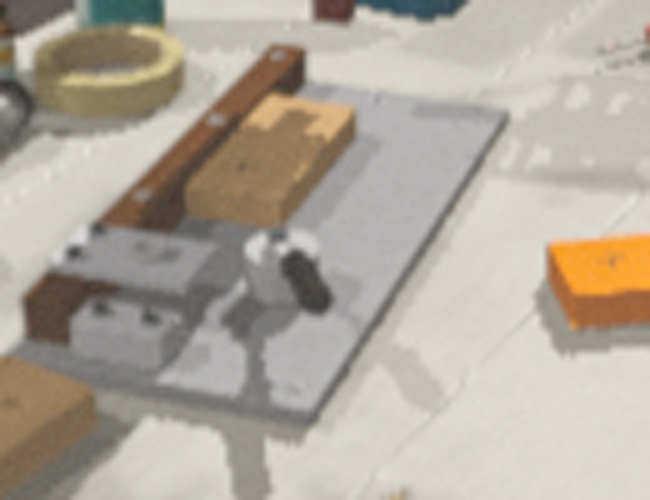

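The blank now lies along the fence: in the crop its top corners are at about (265,97), (355,103), (282,195) and (188,180). I'll check where its rear end is before going down.

```bash
python3 - <<'E'
from h import *
J=np.load("J.npy");s=get_image("side")
o=[(s,BL[:4],np.array([[188,180],[265,97],[355,103],[282,195]])/5+[224.6,179.6])]
B,r=fit(o,[.6,-.02,.187],.012);print(injig(J,B),B[2]-J[2],r.round(1).tolist())
E
python3 -m crank '[[[-0.015,0,0.2],0,1],[[-0.015,0,0.4],0,1],[[-0.015,0,0.4],0,1],[[-0.015,0,0.4],0,1]]'
```

```text
[ 0.02782571 -0.04954839] 0.026322782207402334 [[-0.3, 0.3], [0.1, -1.0], [-0.1, 0.2], [0.3, 0.1]]
time_s: 7.45
eef_pos: [0.6172, -0.1059, 0.018]
eef_rot: [-3.142, -0.0, 0.189]
contact_force: [-0.7, 0.1, 0.2]
grip_width: 0.0008
grasp_force: 0.0
```

```bash
python3 -m crank '[[[0,-0.05,0],0,1],[[0,-0.1,0],0,1],[[0,-0.15,0],0,1],[[0,-0.2,0],0,1],[[0,-0.25,0],0,1],[[0,-0.3,0],0,1],[[0,-0.35,0],0,1],[[0,-0.4,0],0,1],[[0,-0.45,0],0,1],[[0,-0.5,0],0,1],[[0,-0.55,0],0,1],[[0,-0.6,0],0,1],[[0,-0.64,0],0,1],[[0,-0.68,0],0,1],[[0,-0.72,0],0,1],[[0,-0.76,0],0,1],[[0,-0.8,0],0,1],[[0,-0.8,0],0,1]]'
python3 - <<'E'
from h import *
st();d=get_image("side");im=d["image"][180:280,225:355,::-1];cv2.imwrite("pics/p3.png",cv2.resize(im,None,fx=5,fy=5,interpolation=cv2.INTER_CUBIC))
E
```

```text
time_s: 9.7
eef_pos: [0.5944, 0.012, 0.0171]
eef_rot: [-3.141, 0.0, 0.188]
contact_force: [-0.7, -0.6, -0.1]
grip_width: 0.0006
grasp_force: 0.0
t 9.7 jig [ 19.1 -16.3] z 17.1 yaw 0.1 F [-0.7 -0.6 -0.1] q6 1.29
```

View pics/p3.png

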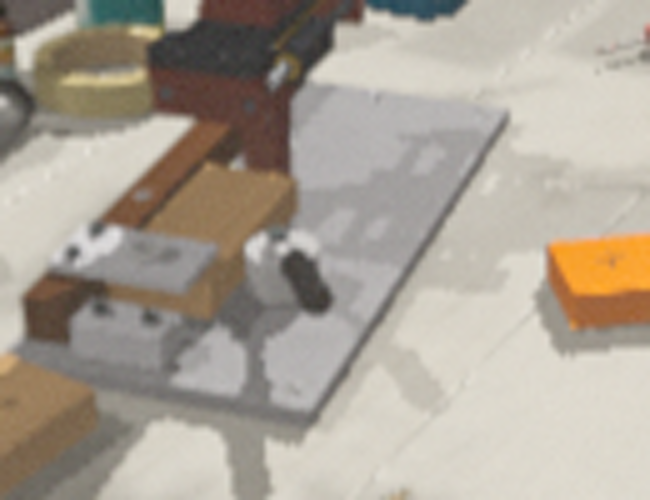

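The blank has gone under the bush plate, still on the fence and past the cam. Its front end is just short of the stop, at about (190,310).

```bash
python3 -m crank '[[[0,-0.03,0],0,1],[[0,-0.06,0],0,1],[[0,-0.09,0],0,1],[[0,-0.12,0],0,1],[[0,-0.14,0],0,1],[[0,-0.14,0],0,1]]'
python3 -m crank '[[[0,-0.01,0],0,1],[[0,-0.02,0],0,1],[[0,-0.02,0],0,1]]'
python3 -c "
from h import *
st()"
```

```text
time_s: 10.5
eef_pos: [0.5907, 0.0324, 0.0172]
eef_rot: [-3.141, 0.0, 0.188]
contact_force: [-0.1, 0.2, -0.1]
grip_width: 0.0006
grasp_force: 0.0
time_s: 10.88
eef_pos: [0.5902, 0.035, 0.0172]
eef_rot: [-3.141, -0.0, 0.188]
contact_force: [-0.9, 0.4, -0.5]
grip_width: 0.0008
grasp_force: 0.0
t 10.875 jig [19.2  7.1] z 17.2 yaw 0.0 F [-0.9  0.4 -0.5] q6 1.33
```

```bash
python3 -m crank '[[[0,-0.01,0],0,1],[[0,-0.02,0],0,1],[[0,-0.02,0],0,1]]'
python3 -m crank '[[[0,-0.01,0],0,1],[[0,-0.02,0],0,1],[[0,-0.02,0],0,1]]'
python3 -c "
from h import *
st()"
```

```text
time_s: 11.25
eef_pos: [0.5896, 0.0381, 0.0172]
eef_rot: [-3.141, -0.0, 0.188]
contact_force: [-0.0, 0.1, -0.5]
grip_width: 0.0003
grasp_force: 0.1
time_s: 11.62
eef_pos: [0.5897, 0.0394, 0.0173]
eef_rot: [3.139, -0.001, 0.189]
contact_force: [1.0, -6.7, -0.3]
grip_width: 0.0006
grasp_force: 3.6
t 11.625 jig [19.6 11.5] z 17.3 yaw 0.1 F [ 1.  -6.7 -0.3] q6 1.34
```

The blank is on the stop: the force rose to 6.7 N. I'll back off, lift and check it.

```bash
python3 -m crank '[[[0,0.1,0],0,1],[[0,0.15,0],0,1],[[-0.2,0.15,-0.4],0,1],[[-0.4,0.1,-0.6],-0.04,1],[[-0.45,-0.2,-0.6],-0.08,1],[[-0.45,-0.5,-0.6],-0.11,1],[[-0.43,-0.8,-0.6],-0.14,1],[[-0.43,-0.8,-0.6],-0.157,1]]'
python3 - <<'E'
from h import *
st()
for c in("side","top"):
    im=get_image(c)["image"][:,:,::-1]
    im=im[185:275,225:325] if c=="side" else im[130:230,235:400]
    cv2.imwrite(f"pics/p4{c}.png",cv2.resize(im,None,fx=6 if c=="side" else 4,fy=6 if c=="side" else 4,interpolation=cv2.INTER_CUBIC))
E
```

```text
time_s: 12.62
eef_pos: [0.5026, 0.1492, 0.1073]
eef_rot: [-3.141, -0.001, 1.134]
contact_force: [-0.3, -0.6, 0.4]
grip_width: 0.0008
grasp_force: 0.0
t 12.625 jig [-45.6 135.5] z 107.3 yaw 54.3 F [-0.3 -0.6  0.4] q6 0.59
```

View pics/p4side.png

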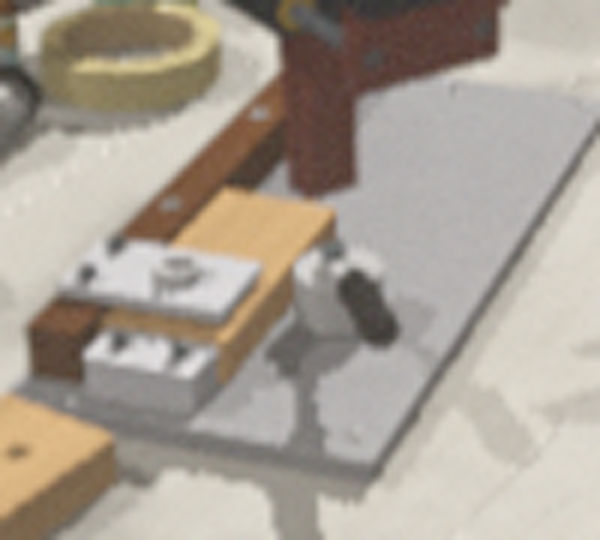

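The blank sits square against the fence and the stop, with the cam still open (handle at about (370,305)). The tool has turned to +54°, so I'll push the handle with its flank (-x side) instead.

```bash
python3 - <<'E'
from h import *
print(go(-47,164,107,33.6),go(-47,164,46,33.6))
E
```

```text
([0.1581, -0.1274, 0.0013], np.float64(0.0564)) ([0.1581, -0.1274, 0.4079], np.float64(0.0564))
```

View pics/p4top.png

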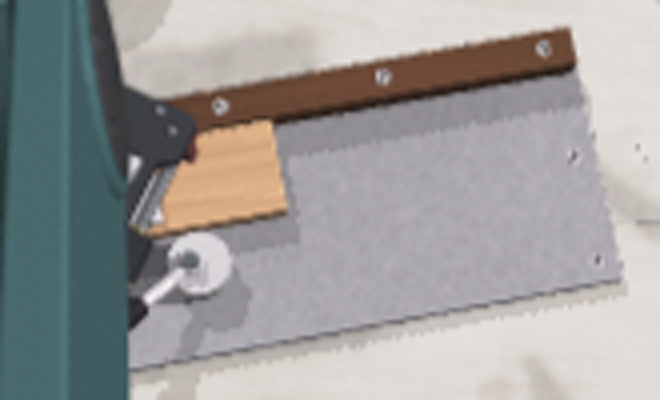

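In the top view the blank lies flush along the fence, its rear end at crop (272,122) to (287,212), and the cam is open beside it. Next I'll go down beside the handle.

```bash
python3 -m crank '[[[0.16,-0.13,0],0.03,1],[[0.16,-0.13,0],0.056,1],[[0.16,-0.13,0],0.056,1],[[0.16,-0.13,0.2],0.056,1],[[0.16,-0.13,0.41],0.056,1],[[0.16,-0.13,0.41],0.056,1],[[0.16,-0.13,0.41],0.056,1]]'
python3 - <<'E'
from h import *
st();J=np.load("J.npy")
print((proj(get_image("top"),tf(J,np.array([[55,20,34],[-5,20,34]])/1e3))-[234.6,129.6])*4)
def row(phi,off=18,r=75):
    a=np.radians(phi);x=-28.8+r*np.cos(a)+off*np.sin(a);y=85+r*np.sin(a)-off*np.cos(a)
    return go(x,y,46,phi-90)
for phi in range(120,225,5): print(phi,row(phi))
E
```

```text
time_s: 13.6
eef_pos: [0.4966, 0.1764, 0.0464]
eef_rot: [3.141, -0.0, 0.773]
contact_force: [-0.3, 0.4, -0.3]
grip_width: 0.0005
grasp_force: 0.0
t 13.6 jig [-46.4 163.4] z 46.4 yaw 33.6 F [-0.3  0.4 -0.3] q6 1.01
[[273.3486379  120.17816469]
 [289.62493995 210.89653714]]
120 ([-0.0432, 0.008, 0.0049], np.float64(0.01))
125 ([-0.0866, -0.0033, 0.0049], np.float64(-0.0039))
130 ([-0.1308, -0.0108, 0.0049], np.float64(-0.0178))
135 ([-0.1756, -0.0144, 0.0049], np.float64(-0.0317))
140 ([-0.2204, -0.0141, 0.0049], np.float64(-0.0456))
145 ([-0.2651, -0.0099, 0.0049], np.float64(-0.0595))
150 ([-0.3092, -0.0018, 0.0049], np.float64(-0.0733))
155 ([-0.3524, 0.0102, 0.0049], np.float64(-0.0872))
160 ([-0.3945, 0.0258, 0.0049], np.float64(-0.1011))
165 ([-0.435, 0.0451, 0.0049], np.float64(-0.115))
170 ([-0.4737, 0.0678, 0.0049], np.float64(-0.1289))
175 ([-0.5103, 0.0938, 0.0049], np.float64(-0.1428))
180 ([-0.5444, 0.1228, 0.0049], np.float64(-0.1567))
185 ([-0.5759, 0.1548, 0.0049], np.float64(-0.1706))
190 ([-0.6045, 0.1893, 0.0049], np.float64(-0.1845))
195 ([-0.63, 0.2263, 0.0049], np.float64(-0.1983))
200 ([-0.6521, 0.2653, 0.0049], np.float64(-0.2122))
205 ([-0.6708, 0.3061, 0.0049], np.float64(-0.2261))
210 ([-0.6858, 0.3483, 0.0049], np.float64(-0.24))
215 ([-0.6971, 0.3917, 0.0049], np.float64(-0.2539))
220 ([-0.7046, 0.436, 0.0049], np.float64(-0.2678))
```

```bash
python3 -m crank '[[[-0.04,0.0,0.005],0.0,1],[[-0.087,-0.003,0.005],-0.004,1],[[-0.131,-0.011,0.005],-0.018,1],[[-0.176,-0.014,0.005],-0.032,1],[[-0.22,-0.014,0.005],-0.046,1],[[-0.265,-0.01,0.005],-0.06,1],[[-0.309,-0.002,0.005],-0.073,1],[[-0.352,0.01,0.005],-0.087,1],[[-0.395,0.026,0.005],-0.101,1],[[-0.435,0.045,0.005],-0.115,1],[[-0.474,0.068,0.005],-0.129,1],[[-0.51,0.094,0.005],-0.143,1],[[-0.544,0.123,0.005],-0.157,1],[[-0.576,0.155,0.005],-0.171,1],[[-0.576,0.155,0.005],-0.171,1]]'
python3 - <<'E'
from h import *
st()
def row(phi,off=18,r=75):
    a=np.radians(phi);x=-28.8+r*np.cos(a)+off*np.sin(a);y=85+r*np.sin(a)-off*np.cos(a)
    return go(x,y,46,phi-90)
for phi in range(185,226,5): print(phi,row(phi))
im=get_image("side")["image"][185:275,225:325,::-1];cv2.imwrite("pics/p5.png",cv2.resize(im,None,fx=6,fy=6,interpolation=cv2.INTER_CUBIC))
E
```

```text
time_s: 15.52
eef_pos: [0.4501, 0.0993, 0.0453]
eef_rot: [3.141, -0.0, 1.847]
contact_force: [-0.4, 0.1, -0.6]
grip_width: 0.0001
grasp_force: 0.0
t 15.525 jig [-106.4   96.3] z 45.3 yaw 95.1 F [-0.4  0.1 -0.6] q6 -0.21
185 ([-0.0001, 0.0089, -0.0049], np.float64(0.0003))
190 ([-0.0441, 0.0003, -0.0049], np.float64(-0.0135))
195 ([-0.0887, -0.0045, -0.0049], np.float64(-0.0274))
200 ([-0.1335, -0.0054, -0.0049], np.float64(-0.0413))
205 ([-0.1783, -0.0023, -0.0049], np.float64(-0.0552))
210 ([-0.2226, 0.0046, -0.0049], np.float64(-0.0691))
215 ([-0.2662, 0.0153, -0.0049], np.float64(-0.083))
220 ([-0.3086, 0.0299, -0.0049], np.float64(-0.0969))
225 ([-0.3496, 0.048, -0.0049], np.float64(-0.1108))
```

View pics/p5.png

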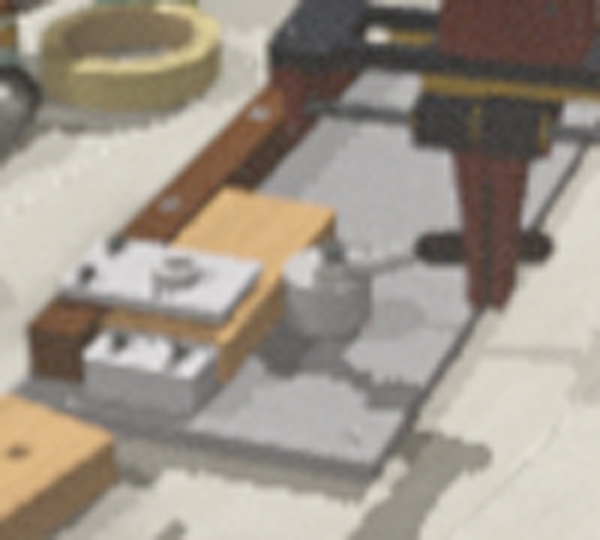

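The finger has swept the handle round (handle at (480,245)) and the blank hasn't moved. Next comes the stiff part.

```bash
python3 -m crank '[[[-0.022,0.004,-0.003],-0.007,1],[[-0.044,0,-0.005],-0.0135,1],[[-0.066,-0.002,-0.005],-0.02,1],[[-0.089,-0.004,-0.005],-0.027,1],[[-0.111,-0.005,-0.005],-0.034,1],[[-0.134,-0.005,-0.005],-0.041,1],[[-0.156,-0.004,-0.005],-0.048,1],[[-0.178,-0.002,-0.005],-0.055,1],[[-0.2,0.001,-0.005],-0.062,1],[[-0.223,0.005,-0.005],-0.069,1],[[-0.245,0.01,-0.005],-0.076,1],[[-0.266,0.015,-0.005],-0.083,1],[[-0.266,0.015,-0.005],-0.083,1]]'
python3 - <<'E'
from h import *
st()
def row(phi,off=18,r=75):
    a=np.radians(phi);x=-28.8+r*np.cos(a)+off*np.sin(a);y=85+r*np.sin(a)-off*np.cos(a)
    return go(x,y,46,phi-90)
for phi in (210,215,217.5,220,225): print(phi,row(phi))
E
```

```text
time_s: 17.2
eef_pos: [0.4611, 0.0637, 0.0456]
eef_rot: [-3.141, -0.004, 2.367]
contact_force: [-2.7, 8.1, 4.3]
grip_width: 0.0005
grasp_force: 4.2
t 17.2 jig [-102.2   59.3] z 45.6 yaw 124.9 F [-2.7  8.1  4.3] q6 -0.81
210 ([0.0229, 0.0116, -0.003], np.float64(0.0137))
215 ([-0.0202, -0.0007, -0.003], np.float64(-0.0002))
217.5 ([-0.0422, -0.0054, -0.003], np.float64(-0.0071))
220 ([-0.0643, -0.0092, -0.003], np.float64(-0.0141))
225 ([-0.1089, -0.0138, -0.003], np.float64(-0.028))
```

```bash
python3 -m crank '[[[-0.01,0,0],0,1],[[-0.018,0,0],-0.003,1],[[-0.018,0,0],-0.003,1]]'
python3 -c "
from h import *
st()"
```

```text
time_s: 17.58
eef_pos: [0.462, 0.0624, 0.0455]
eef_rot: [-3.14, -0.006, 2.386]
contact_force: [-6.0, 12.1, 6.0]
grip_width: 0.0004
grasp_force: 6.0
t 17.575 jig [-101.7   57.8] z 45.5 yaw 126.0 F [-6.  12.1  6. ] q6 -0.84
```

```bash
python3 -m crank '[[[0.06,0,0],0,1],[[0.15,0,0],0,1],[[0.15,0,-0.3],0,1],[[0.15,0,-0.7],0,1],[[-0.1,-0.3,-0.9],0,1],[[-0.4,-0.6,-0.9],0,1],[[-0.7,-0.8,-0.9],0,1],[[-0.9,-0.9,-0.9],0,1],[[-0.9,-0.9,-0.9],0,1]]'
python3 - <<'E'
from h import *
st()
t=get_image("top")["image"][130:230,235:400,::-1];s=get_image("side")["image"][185:270,225:325,::-1]
a=cv2.resize(t,(495,300),interpolation=cv2.INTER_CUBIC);b=cv2.resize(s,(353,300),interpolation=cv2.INTER_CUBIC)[:,:305]
cv2.imwrite("pics/p6.png",np.hstack([a,b]))
E
```

```text
time_s: 18.7
eef_pos: [0.4723, -0.1325, 0.1807]
eef_rot: [3.141, 0.001, 2.385]
contact_force: [-0.4, 0.2, 0.2]
grip_width: 0.0006
grasp_force: 0.0
t 18.7 jig [-127.7 -135.6] z 180.7 yaw 125.9 F [-0.4  0.2  0.2] q6 -1.23
```

View pics/p6.png

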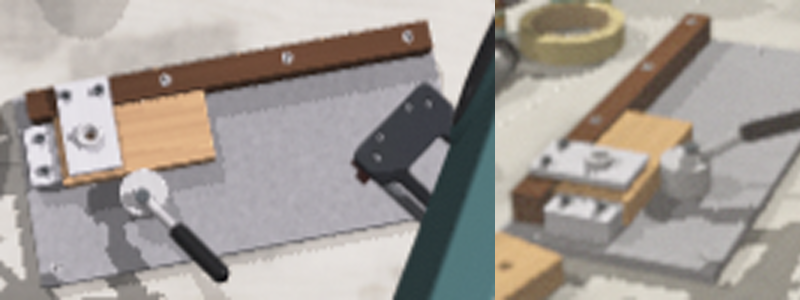

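The handle now points towards the robot and stays there. The blank is under the bush against the fence, with its front end next to the stop. I'll check the stop gap and the handle angle numerically from the picture.

```bash
python3 - <<'E'
from h import *
J=np.load("J.npy");t=get_image("top")
im=t["image"].astype(np.float32)
for x in (2,12,22,35):
    ys=np.arange(134,166,2);P=proj(t,tf(J,np.c_[np.full(len(ys),x),ys,np.full(len(ys),33)]/1e3)).astype(np.float32)
    v=cv2.remap(im,P[None,:,0],P[None,:,1],cv2.INTER_LINEAR)[0]
    print(x,[(int(y),int(c[0]),int(c[2])) for y,c in zip(ys,v)])
for o in(1.4,1.5,1.6,1.7,1.75):
    th=np.radians(115)+o;P=proj(t,tf(J,[[-.0288+r*np.cos(th),.085+r*np.sin(th),z] for r,z in((.07,.058),(.092,.061))]))
    print(o,((P-[234.7,129.7])*3).round().tolist())
# bush/stop check: rear edge of the blank along y and side edge
for x in(5,25,45):
    ys=np.arange(10,32,1.);P=proj(t,tf(J,np.c_[np.full(len(ys),x),ys,np.full(len(ys),34)]/1e3)).astype(np.float32)
    v=cv2.remap(im,P[None,:,0],P[None,:,1],cv2.INTER_LINEAR)[0];k=v[:,0]-v[:,2];print("rear edge",x,ys[np.argmax(np.gradient(k))])
m=[r for r in silhouettes("cam_lever","top")][:1];print([(r["extent"],r["confidence"]) for r in m])
E
```

```text
2 [(134, 180, 145), (136, 183, 147), (138, 174, 142), (140, 161, 137), (142, 159, 140), (144, 179, 141), (146, 176, 115), (148, 161, 101), (150, 140, 100), (152, 134, 123), (154, 152, 152), (156, 165, 168), (158, 182, 186), (160, 205, 208), (162, 206, 209), (164, 219, 221)]
12 [(134, 229, 232), (136, 229, 232), (138, 227, 230), (140, 227, 230), (142, 224, 226), (144, 203, 191), (146, 170, 137), (148, 140, 87), (150, 141, 102), (152, 147, 134), (154, 152, 155), (156, 156, 159), (158, 157, 162), (160, 152, 157), (162, 122, 128), (164, 89, 95)]
22 [(134, 221, 223), (136, 229, 231), (138, 228, 231), (140, 228, 231), (142, 225, 227), (144, 215, 211), (146, 164, 123), (148, 148, 95), (150, 146, 102), (152, 147, 125), (154, 156, 158), (156, 176, 179), (158, 206, 209), (160, 227, 230), (162, 229, 231), (164, 228, 231)]
35 [(134, 175, 176), (136, 158, 161), (138, 154, 156), (140, 162, 164), (142, 185, 188), (144, 212, 211), (146, 170, 136), (148, 139, 87), (150, 134, 94), (152, 131, 118), (154, 150, 149), (156, 166, 170), (158, 180, 184), (160, 192, 196), (162, 165, 169), (164, 138, 142)]
1.4 [[179.0, 271.0], [190.0, 295.0]]
1.5 [[186.0, 267.0], [200.0, 290.0]]
1.6 [[194.0, 262.0], [210.0, 284.0]]
1.7 [[200.0, 257.0], [219.0, 276.0]]
1.75 [[203.0, 254.0], [223.0, 272.0]]
rear edge 5 22.0
rear edge 25 21.0
rear edge 45 20.0
[([275.2, 186.7, 36.4, 41.6], 0.79)]
```

```bash
python3 -c "
from station import sign_off
print(sign_off())"
```

```text
the job is handed in; nothing more can be done
None
```

The blank is home against the fence and end stop with its cross under the bush, the cam handle is round to about 1.7 rad, and the job is handed in; that comes from the pictures and push forces, as the hand-in returned no verdict and I couldn't measure the clamp force on the blank.

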